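# Jack up a support under a dry-fitted stool rail

### The arm

A 7-joint arm with a two-finger parallel gripper is mounted at the origin on the work surface; the furniture and walls round the work are solid. World frame = base frame: x ahead of the robot, y to its left, z up, the work surface at z = 0. Lengths are in m, angles in rad, forces in N, time in s.
With the tool pointing down it reaches from about 0.4 to 0.85 m from the base axis. Payload 10.4 kg.
Tool frame: the origin (TCP) lies midway between the tips of the shut fingers; the grasp point (between the pads) lies 19 mm behind it; z points along the fingers, y is the line along which they close (so a half turn about z gives the same grasp; the last joint's range is limited). The gripper opens to 87 mm and grips with 3 to 60 N. Pads are 19 mm wide; open, the fingers measure 117 mm over their backs; the gripper's body (75 mm by 190 mm) begins 51 mm behind the grasp point.
Start: joints at [1.143, 0.332, -0.065, 1.46, 0.022, 1.35, -0.088], TCP at [0.246, -0.575, 0.223] pointing down, gripper open.
Joint ranges: [-2.6, 2.6], [-0.5, 2.12], [-1.47, 1.34], [0.16, 2.42], [-1.27, 4.41], [0.06, 2.06], [-2.6, 2.6]. Speed limits (rad/s): [2.22, 2.22, 2.79, 2.79, 3.14, 3.14, 3.14].

### API

Orientations are given as [roll, pitch, yaw] about the fixed x, y, z axes, in that order (R = Rz(yaw) Ry(pitch) Rx(roll)).
In Python, from workcell import r, imaging, sign_off gives the robot as it stands.
- The arm moves only by the tool step_arm, never from a script. Its argument "moves" is a list of rows, each an object with "slide": the shift along the tool's x, y, z in mm, a list of three; "dr": the turn, a rotation vector about the tool's x, y, z in degrees, a list of three; "jaw": the finger opening in mm, from 0 to 87. A call has 1 to 20 rows; each row shifts and turns the commanded pose from where the row before left it, along the tool's axes as they then stand; what a row does not reach is not made up. A row lasts 1/10 s, in which the tool goes at most 50 mm and 8.59 degrees, less where a joint would pass 70% of its speed; a pose out of reach is approached as far as the arm can. A call is refused whole if a number of a shift passes 50 or a number of a turn 8.59, either way. A call with a gripper value outside its range is refused whole. The fingers move at their own pace and stop on an object; "squeeze" is the grip in N (left out, the last holds). Time passes only in rows, so rows that do not move let the fingers close. It gives the time, the measured TCP pose, the force, the opening and the grip force at its end, in the units of the state.
- r.get_state(): the state, without advancing time (a new reading comes with each control period).
- imaging.get_image(name): name is "scene" or "top"; returns a dict with "img" (480x640x3 uint8, red, green, blue), "range_z" (480x640 float32, m along the optical axis (not along the pixel's ray), 0 where there is no reading), "camera_matrix" (3x3 intrinsics, pixels), "R" (3x3) and "t" (3): a world point X has camera coordinates R X + t. Camera axes: x right, y down, z forward; pixel columns grow to the right and rows downward; lengths in m; the calibration is good to about 2 mm. A picture is of the moment at which its call begins.
- sign_off(): hands the job in; it is judged then, once.
Trained networks look in the newest picture that a camera, given by its name, has taken for a name from the list of things; names that differ only in an ending like _2 or _b are one class to them, and where a whole thing is asked for, a point or a joint stands for the part that bears it (a point fixed in the world has none). Each returns a list of dicts, best first, with "confidence" (0 to 1); they miss things now and then, are a little off and sometimes report something else, mostly with a low value. They report only what shows in the picture. A call takes as long as a camera call. They do not tell look-alikes from the thing itself.
- imaging.trace(camera, thing): "region" (480x640 bool, what is visible of it) and "extent" ([centre column, centre row, width, height] in pixels, round what is visible of it).
- imaging.tip_of(camera, thing): "point" ([column, row] in pixels: a listed point, or the origin of a listed thing).
The state is a dict: "time": time; "joint_positions": joint angles; "joint_vel": joint speeds; "effort": joint torques, N m; "ee_pos": TCP position; "tcp_rot": TCP orientation; "contact_force": force on the tool from outside, world axes, zero at the start; "torque": the same for the moment, N m; "opening": finger opening in m; "finger_force": force on a finger pad.
Only numpy, scipy, OpenCV 4.12 (cv2) and the standard library are available. Lean on these libraries where they do the work, as an engineer would, in place of code of your own. Each camera call takes 0.05 s, during which the arm holds its last target. There are 200 camera calls.

### The job

The stool rail lies dry-fitted and loose in the open forks of its two legs and will bounce when webbing is tacked to it, so it needs a prop under its span. Crank the jack's handwheel until the rubber-topped platform comes up against the rail's underside and bears lightly on it, without ever lifting the rail in its forks by more than a few millimetres. Then let go, and leave the glue bottle standing.

Things in the scene. Friction and masses are not known exactly. Their poses are not given: they have to be found in the camera images.
- stool_legs: two upright square wooden stool legs, 45 x 45 mm, 169 mm tall, 380 mm apart (centre to centre), each clamped in a grey steel bench shoe (foot plate 150 x 110 mm, cheeks 69 mm tall); fixed to the bench. The top 44 mm of each leg is an open fork with a 20 mm slot along y. Origin: on the bench midway between the legs; the legs stand at y = +190 and -190 mm; z up
- rail: pale wooden rail, loose (0.45 kg), lying along y across the two legs: 332 mm long between the legs, 34 mm wide, 42 mm high, with a 16 mm thick tongue at each end that rests in a leg's fork. Its underside is 125 mm above the bench, its top 167 mm. Origin: centre of its underside; y along the rail, z up. It is held only by its weight: pushed up from below it lifts out of the forks
- rail_left (a point): point on the centre line of the rail's underside, 200 mm from the middle towards the rail's +y end (inside the fork); it rises if that end is lifted
- rail_right (a point): the same, 200 mm from the middle towards the rail's -y end
- jack: grey screw jack, fixed to the bench beside the rail, somewhere between the legs: foot plate 150 x 120 mm, two steel guide rods and a brass screw carrying the platform, a cross piece on top at 188 mm, a handwheel above that. Origin: on the bench, on the axis of the screw and handwheel. Its -x axis points to the platform and the rail, z up
- jack_platform: sliding carriage of the jack with its platform, an aluminium plate 110 x 100 mm with a black rubber pad on top, which lies under the rail; it only moves up and down. Origin: on the screw axis at the height of the pad's top. It keeps its height when the wheel is let go
- platform_top (a point): centre of the top face of the platform's rubber pad (94 x 96 mm), 83 mm from the screw axis; at the start 6 to 16 mm below the rail's underside
- jack_wheel (a joint): angle of the handwheel (rad), 0 at the lowest position, growing as the wheel is turned clockwise seen from above, over several turns (to 28 rad). Clockwise raises the platform by 8 mm per full turn (1.27 mm per rad), anticlockwise lowers it. It turns with about 0.03 N m of friction (about 1 N at the crank handle) and stays where it is left
- wheel_centre (a point): centre of the top of the handwheel's hub, on its vertical axis, 211 mm above the bench; black disc handwheel, 104 mm across, rim top at 209 mm above the bench
- handle_mid (a point): middle of the upright black crank handle on the wheel, 40 mm out from the wheel's axis, 244 mm above the bench: a barrel 60 mm tall (210 to 270 mm above the bench), 21 to 25 mm thick, that spins freely about its own vertical axis, so that a hand can hold it and go round without turning. Nothing but the wheel is close below it
- glue_bottle: white glue bottle with a green nozzle, 63 mm thick, 172 mm tall, standing on the bench right of the work. Origin: centre of its underside, z up. (Left of the work, also to be kept clear of: a hand press, 390 mm tall, fixed about 0.42 m ahead and 0.56 m left of the robot's base)
Things that resemble listed ones, but are neither listed nor needed, are in the scene too. What is shaped like the glue_bottle but blue is not meant.

How it is judged:
At the end, for the whole second after the job is handed in: the platform presses on the rail's underside (more than 0.4 N), both ends of the rail are less than 5 mm from where they were at the start, the handwheel is at rest, and the glue bottle stands upright (contact force between jack_platform and rail above 0.4 N and distance of each of rail_left, rail_right from where it was at the start of the episode below 0.005 m and velocity of joint jack_wheel between -0.05 and 0.05 rad/s and angle between glue_bottle's own z axis and vertical below 0.3 rad); the robot touches nothing.
It fails at once if an end of the rail is moved by more than 10 mm (distance of any of rail_left, rail_right from where it was at the start of the episode above 0.01 m).
It fails at once if the glue bottle is knocked over (angle between glue_bottle's own z axis and vertical above 0.5 rad).
It also fails if it takes over 64 s, if anything falls off the work surface, if the arm or the gripper's body presses on something with over 40 N, if the wrist force passes 120 N, or if a joint passes its speed limit or range.

## Working session

There is one attempt and no reset: what is moved stays moved. The work goes in short steps, Python scripts to look and compute and a tool call to move; the robot and the scene stay as the last step left them, time stands still between calls to the robot, and variables do not carry over. Pictures are saved under pics/ and viewed, at most 10 in all, crops included, and the job is handed in when it is done.

Besides the shell and the picture viewer there is one more tool, called after "Request:" by a JSON object that holds its "fn" and its "kwargs". step_arm: Moves the arm, as the interface text tells. Its arguments: {"type":"object","properties":{"moves":{"type":"array","items":{"type":"object","properties":{"slide":{"type":"array","items":{"type":"number"}},"dr":{"type":"array","items":{"type":"number"}},"jaw":{"type":"number"}}}},"squeeze":{"type":"number"}},"required":["moves"]}

```bash
mkdir -p pics
cat > h.py <<'E'
import numpy as np,cv2
from workcell import r,imaging,sign_off
def w(im,p,z=None):
    K,R,t=im["camera_matrix"],im["R"],im["t"]
    d=np.linalg.inv(K)@[p[0],p[1],1]
    if z is None:
        c,q=int(round(p[0])),int(round(p[1])); a=im["range_z"][q-2:q+3,c-2:c+3]; z0=np.median(a[a>0]) if (a>0).any() else np.nan
        return R.T@(d*z0-t)
    o=-R.T@t; v=R.T@d
    return o+v*(z-o[2])/v[2]
def tri(ims,ps):
    P=[i["camera_matrix"]@np.c_[i["R"],i["t"]] for i in ims]
    X=cv2.triangulatePoints(P[0],P[1],np.array(ps[0],float),np.array(ps[1],float))[:,0]; return X[:3]/X[3]
E
python3 - <<'E'
from h import *
np.set_printoptions(precision=3,suppress=True)
print(r.get_state())
I={}
for n in("scene","top"):
    I[n]=imaging.get_image(n); cv2.imwrite(f"pics/{n}0.png",I[n]["img"][:,:,::-1])
    print(n,-I[n]["R"].T@I[n]["t"])
for th in("handle_mid","wheel_centre","platform_top","rail_left","rail_right","rail","glue_bottle","jack"):
    pp={}
    for n in I:
        for d in imaging.tip_of(n,th)[:3]:
            pp.setdefault(n,d["point"]); print(th,n,np.array(d["point"]),round(d["confidence"],2),w(I[n],d["point"]))
    if len(pp)==2: print("  tri",tri([I["scene"],I["top"]],[pp["scene"],pp["top"]]))
E
```

```text
{'time': 0.0, 'joint_positions': array([ 1.143,  0.333, -0.065,  1.461,  0.022,  1.35 , -0.088]), 'joint_vel': array([ 0.   ,  0.   , -0.   ,  0.001,  0.002,  0.001,  0.   ]), 'effort': array([ -0.   , -62.324,   0.025, -38.99 ,  -0.061,   0.04 ,   0.   ]), 'ee_pos': array([ 0.246, -0.574,  0.222]), 'tcp_rot': array([-3.14 ,  0.   ,  0.405]), 'contact_force': array([-0.331, -0.415, -0.009]), 'torque': array([-0.046,  0.006,  0.026]), 'finger_force': 0.0, 'opening': 0.08689344448854355}
scene [-0.419 -0.646  1.235]
top [ 0.281 -0.058  1.555]
handle_mid scene [337.2 245.8] 0.53 [ 0.08  -0.35   0.614]
handle_mid scene [328.3 169.8] 0.5 [ 0.574 -0.02   0.261]
handle_mid top [288.  151.8] 0.44 [ 0.578 -0.017  0.27 ]
  tri [ 0.666 -0.004 -0.114]
wheel_centre scene [340.3 190. ] 0.51 [ 0.114 -0.331  0.685]
wheel_centre top [307.2 160.1] 0.63 [ 0.573 -0.061  0.211]
  tri [ 0.572 -0.06   0.214]
platform_top scene [324.4 235.1] 0.52 [ 0.066 -0.337  0.641]
platform_top top [304.9 198.7] 0.89 [ 0.489 -0.058  0.167]
  tri [ 0.499 -0.059  0.108]
rail_left top [218.3 201.1] 0.92 [0.477 0.149 0.166]
rail_right top [379.  192.6] 0.57 [ 0.508 -0.235  0.169]
rail top [297. 195.] 0.68 [ 0.497 -0.038  0.167]
glue_bottle scene [429.  325.1] 0.66 [ 0.44  -0.406  0.047]
glue_bottle scene [360.9 315.1] 0.66 [ 0.358 -0.261  0.068]
glue_bottle scene [332.8 369.5] 0.6 [ 0.206 -0.279  0.043]
glue_bottle top [377.5 242.6] 0.84 [ 0.389 -0.236  0.145]
glue_bottle top [430.9 218. ] 0.64 [ 0.457 -0.372  0.113]
glue_bottle top [380.8 303.7] 0.58 [ 0.242 -0.25   0.12 ]
  tri [ 0.445 -0.331 -0.022]
jack scene [335.7 245.9] 0.85 [ 0.079 -0.348  0.614]
jack top [303.  177.5] 0.95 [ 0.532 -0.052  0.207]
  tri [ 0.572 -0.052 -0.003]
```

View pics/scene0.png

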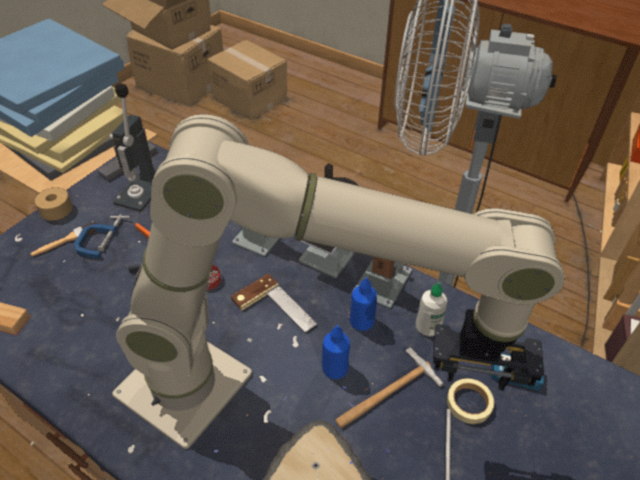

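View pics/top0.png

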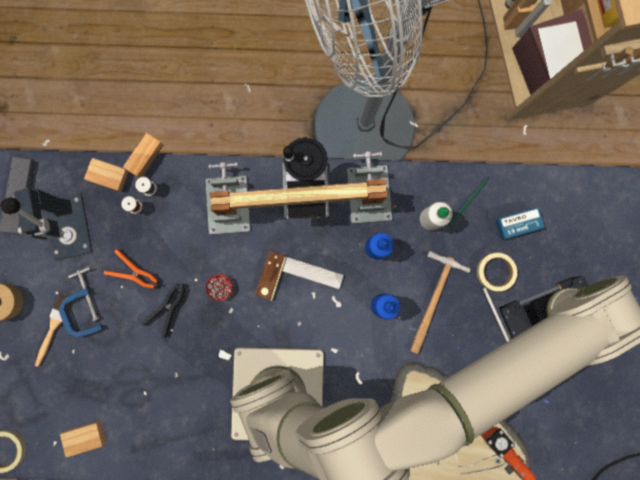

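The scene view shows the arm hiding the jack. In the top view the wheel is at about (305,160), the crank handle at (288,152), the rail from 215 to 385 on row 195, and the white glue bottle at (437,215). I'll raise the arm, turn it to yaw 0, and move it clear to the left.

Request:
{"fn": "step_arm", "kwargs": {"moves": [{"slide": [0, 0, -45], "dr": [0, 0, 7.73]}, {"slide": [0, 0, -45], "dr": [0, 0, 7.73]}, {"slide": [0, 0, -45], "dr": [0, 0, 7.73]}, {"slide": [25, -43, 0]}, {"slide": [25, -43, 0]}, {"slide": [25, -43, 0]}, {"slide": [25, -43, 0]}, {"slide": [25, -43, 0]}, {"slide": [25, -43, 0]}, {"slide": [25, -43, 0]}, {"slide": [25, -43, 0]}, {"slide": [0, -48, 0]}, {"slide": [0, -48, 0]}, {"slide": [0, -48, 0]}, {"slide": [0, -48, 0]}, {"slide": [0, -48, 0]}, {"slide": [0, -48, 0]}, {"slide": [0, -48, 0]}, {"slide": [0, -48, 0]}, {"slide": [0, 0, 0]}]}}

```text
invalid input at $.moves[0]: expected keys slide, dr, jaw
```

```bash
cat > look.py <<'E'
from h import *
np.set_printoptions(precision=4,suppress=True)
I={}
for n in("scene","top"):
    I[n]=imaging.get_image(n)
def cloud(n):
    im=I[n];v,u=np.mgrid[:480,:640];z=im["range_z"];m=z>0
    c=np.linalg.inv(im["camera_matrix"])@np.c_[u[m],v[m],np.ones(m.sum())].T*z[m]
    return (im["R"].T@(c-im["t"][:,None])).T,np.c_[u[m],v[m]]
E
python3 - <<'E'
from look import *
for n in I: cv2.imwrite(f"pics/{n}1.png",I[n]["img"][:,:,::-1])
cv2.imwrite("pics/crop1.png",np.hstack([cv2.resize(I["scene"]["img"][150:300,240:440,::-1],(400,300)),cv2.resize(I["top"]["img"][120:240,200:360,::-1],(400,300))]))
for th in("handle_mid","wheel_centre","platform_top"):
    pp={}
    for n in I:
        for d in imaging.tip_of(n,th)[:2]:
            pp.setdefault(n,d["point"]); print(th,n,np.array(d["point"]),round(d["confidence"],2),w(I[n],d["point"]))
    if len(pp)==2: print("  tri",tri([I["scene"],I["top"]],[pp["scene"],pp["top"]]))
for n in I:
    P,uv=cloud(n)
    near=np.hypot(P[:,0]-.573,P[:,1]+.061)<.08
    h=near&(P[:,2]>.258)&(P[:,2]<.29); print(n,"handle top",h.sum(),P[h].min(0),P[h].max(0),P[h].mean(0))
    k=near&(P[:,2]>.2)&(P[:,2]<.216); print("wheel",k.sum(),P[k].min(0),P[k].max(0),np.median(P[k],0))
    f=(P[:,2]>.28)&(abs(P[:,1]+.06)<.2)&(P[:,0]>.5); print("tall",f.sum(),P[f].min(0) if f.any() else "")
P,uv=cloud("top")
pad=(abs(P[:,1]+.06)<.03)&(P[:,0]>.43)&(P[:,0]<.55)
for x0 in np.arange(.43,.56,.008):
    s=pad&(abs(P[:,0]-x0)<.004); print(round(x0,3),s.sum(),np.median(P[s,2]) if s.any() else"")
E
```

```text
handle_mid scene [328.  170.3] 0.43 [ 0.5725 -0.0204  0.2607]
handle_mid top [288.8 152.2] 0.61 [ 0.5777 -0.0188  0.2675]
handle_mid top [377.5 192.5] 0.28 [ 0.5084 -0.2316  0.1669]
  tri [ 0.5798 -0.0173  0.2545]
wheel_centre scene [339.5 190.6] 0.55 [ 0.1123 -0.3306  0.6857]
wheel_centre scene [327.7 170.5] 0.3 [ 0.5718 -0.02    0.2604]
wheel_centre top [306.7 158.6] 0.62 [ 0.5765 -0.0593  0.2119]
  tri [ 0.5759 -0.0576  0.2082]
platform_top scene [322.4 233.8] 0.7 [ 0.0649 -0.3344  0.6423]
platform_top top [304.3 198.4] 0.84 [ 0.4894 -0.0561  0.1664]
platform_top top [289.5 153.2] 0.65 [ 0.5761 -0.0203  0.2647]
  tri [ 0.4973 -0.0559  0.1129]
scene handle top 66 [ 0.5662 -0.0288  0.2583] [ 0.5904 -0.0049  0.2736] [ 0.577  -0.0178  0.2662]
wheel 106 [ 0.6007 -0.0839  0.201 ] [ 0.6287 -0.0158  0.2153] [ 0.6174 -0.0449  0.209 ]
tall 6157 [ 0.6585 -0.2599  0.2804]
top handle top 85 [ 0.572  -0.0259  0.2613] [ 0.5932 -0.0055  0.2757] [ 0.5813 -0.0158  0.267 ]
wheel 1306 [ 0.5262 -0.107   0.2   ] [ 0.6296 -0.0036  0.2159] [ 0.5738 -0.0581  0.2057]
tall 4914 [ 0.6621 -0.26    0.2801]
0.43 27 -0.0002237408889130177
0.438 70 -0.00013127343115619102
0.446 79 0.00045247912945762245
0.454 144 0.11105761224964798
0.462 117 0.11287035234745274
0.47 71 0.11516698932736731
0.478 92 0.11573991675135645
0.486 141 0.16185421661431712
0.494 82 0.1667109079619476
0.502 84 0.16597107383304516
0.51 79 0.16708049070683542
0.518 35 0.16480117567923178
0.526 70 0.1220596075349919
0.534 151 0.19952821495263728
0.542 133 0.20130701267928347
0.55 47 0.2021648788381854
0.558 0
```

Request:
{"fn": "step_arm", "kwargs": {"moves": [{"slide": [0, 0, -45], "dr": [0, 0, 7.73], "jaw": 87}, {"slide": [0, 0, -45], "dr": [0, 0, 7.73], "jaw": 87}, {"slide": [0, 0, -45], "dr": [0, 0, 7.73], "jaw": 87}, {"slide": [25, -43, 0], "dr": [0, 0, 0], "jaw": 87}, {"slide": [25, -43, 0], "dr": [0, 0, 0], "jaw": 87}, {"slide": [25, -43, 0], "dr": [0, 0, 0], "jaw": 87}, {"slide": [25, -43, 0], "dr": [0, 0, 0], "jaw": 87}, {"slide": [25, -43, 0], "dr": [0, 0, 0], "jaw": 87}, {"slide": [25, -43, 0], "dr": [0, 0, 0], "jaw": 87}, {"slide": [25, -43, 0], "dr": [0, 0, 0], "jaw": 87}, {"slide": [25, -43, 0], "dr": [0, 0, 0], "jaw": 87}, {"slide": [0, -48, 0], "dr": [0, 0, 0], "jaw": 87}, {"slide": [0, -48, 0], "dr": [0, 0, 0], "jaw": 87}, {"slide": [0, -48, 0], "dr": [0, 0, 0], "jaw": 87}, {"slide": [0, -48, 0], "dr": [0, 0, 0], "jaw": 87}, {"slide": [0, -48, 0], "dr": [0, 0, 0], "jaw": 87}, {"slide": [0, -48, 0], "dr": [0, 0, 0], "jaw": 87}, {"slide": [0, -48, 0], "dr": [0, 0, 0], "jaw": 87}, {"slide": [0, -48, 0], "dr": [0, 0, 0], "jaw": 87}, {"slide": [0, 0, 0], "dr": [0, 0, 0], "jaw": 87}]}}

```text
time: 3.3
ee_pos: [0.4445, 0.1603, 0.358]
tcp_rot: [-3.14, -0.001, 0.01]
contact_force: [-0.1, 0.2, 0.4]
opening: 0.0868
finger_force: 0.0
```

```bash
cat > m.py <<'E'
from look import *
s=r.get_state(); print(s["time"],s["ee_pos"],s["tcp_rot"],s["contact_force"])
cv2.imwrite("pics/crop1.png",np.hstack([cv2.resize(I["scene"]["img"][150:300,240:440,::-1],(400,300)),cv2.resize(I["top"]["img"][120:240,200:360,::-1],(400,300))]))
for th in("handle_mid","wheel_centre","platform_top","rail_left","rail_right"):
    pp={}
    for n in I:
        for d in imaging.tip_of(n,th)[:1]:
            pp.setdefault(n,d["point"]); print(th,n,np.array(d["point"]),round(d["confidence"],2),w(I[n],d["point"]))
    if len(pp)==2: print("  tri",tri([I["scene"],I["top"]],[pp["scene"],pp["top"]]))
for n in I:
    P,uv=cloud(n)
    near=np.hypot(P[:,0]-.577,P[:,1]+.057)<.07
    h=near&(P[:,2]>.258)&(P[:,2]<.29); print(n,"handle top",h.sum(),P[h].min(0),P[h].max(0),P[h].mean(0))
    k=near&(P[:,2]>.2)&(P[:,2]<.216); print("wheel",k.sum(),P[k].min(0),P[k].max(0),np.median(P[k],0))
    for a in (.28,.35,.45,.6,.8):
        f=(P[:,2]>a)&(P[:,2]<a+.12)&(abs(P[:,1]+.06)<.25)&(P[:,0]>.5); print("tall",a,f.sum(),P[f].min(0) if f.any() else "")
E
python3 m.py
```

```text
3.4 [0.4459 0.1544 0.3576] [ 3.1415 -0.0001  0.0025] [ 0.4616 -1.373   0.4987]
handle_mid scene [335.5 213.9] 0.67 [ 0.5751 -0.0466  0.1187]
handle_mid top [288.2 151.6] 0.64 [ 0.5789 -0.0174  0.2677]
  tri [ 0.6288 -0.0122  0.0571]
wheel_centre scene [341.5 191.1] 0.77 [ 0.5741 -0.0624  0.2099]
wheel_centre top [307.2 157.8] 0.75 [ 0.5789 -0.0604  0.2099]
  tri [ 0.5796 -0.0599  0.2047]
platform_top scene [323.7 232.4] 0.95 [ 0.4821 -0.0695  0.1389]
platform_top top [303.4 197.8] 0.72 [ 0.4909 -0.0539  0.1658]
  tri [ 0.4999 -0.0555  0.1155]
rail_left scene [252.3 203.6] 0.94 [0.4576 0.1445 0.1464]
rail_right scene [388.3 255.9] 0.67 [ 0.499  -0.2496  0.1458]
rail_right top [376.6 191.4] 0.81 [ 0.511  -0.2293  0.1671]
  tri [ 0.5208 -0.2375  0.1178]
scene handle top 62 [ 0.568  -0.0283  0.2597] [ 0.5937 -0.0027  0.2758] [ 0.5773 -0.0178  0.267 ]
wheel 893 [ 0.5223 -0.1071  0.2002] [ 0.6299 -0.002   0.216 ] [ 0.5712 -0.0583  0.2071]
tall 0.28 1726 [ 0.6683 -0.31    0.28  ]
tall 0.35 2910 [ 0.6604 -0.3099  0.35  ]
tall 0.45 4289 [ 0.6604 -0.3099  0.45  ]
tall 0.6 746 [ 0.716  -0.2434  0.6   ]
tall 0.8 0 
top handle top 86 [ 0.571  -0.0259  0.2592] [ 0.5931 -0.0055  0.2759] [ 0.5812 -0.0159  0.2671]
wheel 1309 [ 0.5259 -0.1067  0.2   ] [ 0.6293 -0.0036  0.2159] [ 0.574  -0.0576  0.206 ]
tall 0.28 1281 [ 0.674  -0.3099  0.28  ]
tall 0.35 2313 [ 0.6625 -0.3099  0.3502]
tall 0.45 2265 [ 0.6628 -0.3099  0.45  ]
tall 0.6 345 [ 0.5009 -0.2279  0.6001]
tall 0.8 0
```

Run:
```python
from look import *
P=np.r_[cloud("scene")[0],cloud("top")[0]]
for y in np.arange(-.3,.16,.03):
    print(round(y,2),[ (lambda f:(int(f.sum()),round(float(np.percentile(P[f,0],1)),3)) if f.any() else 0)((abs(P[:,1]-y)<.015)&(P[:,2]>a)&(P[:,2]<b)&(P[:,0]>.63)) for a,b in((.28,.35),(.35,.4),(.4,.45),(.45,.5),(.5,.6))])
```

```text
-0.3 [(313, 0.878), (158, 0.863), (249, 0.842), (340, 0.843), (568, 0.863)]
-0.27 [(151, 0.749), (211, 0.72), (408, 0.708), (526, 0.704), (731, 0.725)]
-0.24 [(202, 0.704), (259, 0.674), (340, 0.667), (453, 0.667), (813, 0.678)]
-0.21 [(222, 0.69), (217, 0.674), (262, 0.663), (162, 0.661), (705, 0.669)]
-0.18 [(83, 0.695), (54, 0.672), (457, 0.663), (521, 0.664), (221, 0.667)]
-0.15 [(127, 0.704), (156, 0.683), (169, 0.673), (667, 0.675), (484, 0.683)]
-0.12 [(193, 0.719), (145, 0.708), (123, 0.702), (145, 0.703), (413, 0.709)]
-0.09 [(68, 0.778), (155, 0.748), (166, 0.735), (192, 0.736), (352, 0.745)]
-0.06 [(196, 0.82), (60, 0.82), (111, 0.802), (49, 0.802), (78, 0.812)]
-0.03 [(49, 0.931), (76, 0.908), (110, 0.884), (120, 0.887), (71, 0.902)]
-0.0 [0, 0, 0, 0, 0]
0.03 [0, 0, 0, 0, 0]
0.06 [0, 0, 0, 0, 0]
0.09 [0, 0, 0, 0, 0]
0.12 [0, 0, 0, 0, 0]
0.15 [0, 0, 0, 0, 0]
```

View pics/crop1.png

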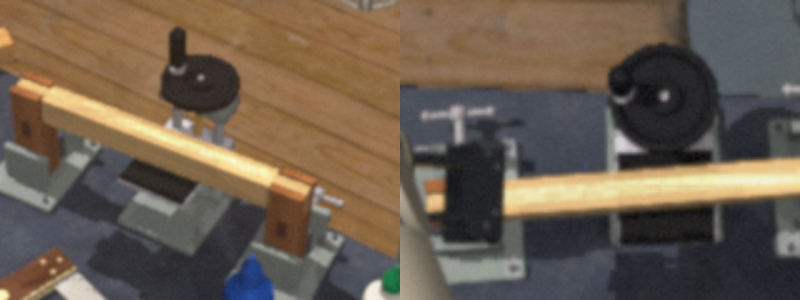

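The crop shows the handle upright at the wheel's upper left and the pad below the rail with a visible gap. I'll yaw the hand -30° to keep it off the fan cage, then hover over the handle.

Request:
{"fn": "step_arm", "kwargs": {"moves": [{"slide": [0, 0, 0], "dr": [0, 0, 7.5], "jaw": 60}, {"slide": [0, 0, 0], "dr": [0, 0, 7.5], "jaw": 60}, {"slide": [0, 0, 0], "dr": [0, 0, 7.5], "jaw": 60}, {"slide": [0, 0, 0], "dr": [0, 0, 7.5], "jaw": 60}, {"slide": [40, 16, 0], "dr": [0, 0, 0], "jaw": 60}, {"slide": [40, 16, 0], "dr": [0, 0, 0], "jaw": 60}, {"slide": [40, 16, 0], "dr": [0, 0, 0], "jaw": 60}, {"slide": [40, 16, 0], "dr": [0, 0, 0], "jaw": 60}, {"slide": [40, 16, 0], "dr": [0, 0, 0], "jaw": 60}, {"slide": [0, 0, 20], "dr": [0, 0, 0], "jaw": 60}, {"slide": [0, 0, 20], "dr": [0, 0, 0], "jaw": 60}, {"slide": [0, 0, 0], "dr": [0, 0, 0], "jaw": 60}, {"slide": [0, 0, 0], "dr": [0, 0, 0], "jaw": 60}, {"slide": [0, 0, 0], "dr": [0, 0, 0], "jaw": 60}]}}

```text
time: 5.4
ee_pos: [0.5797, -0.0155, 0.3189]
tcp_rot: [-3.141, -0.002, -0.523]
contact_force: [0.3, 0.3, 0.4]
opening: 0.0602
finger_force: 0.0
```

Run:
```python
from h import *
s=r.get_state(); p=s["ee_pos"];y=s["tcp_rot"][2];print(s["time"],p,s["tcp_rot"])
d=np.array([.581,-.0157,.226])-p
print("slide mm",1e3*np.array([np.cos(y)*d[0]+np.sin(y)*d[1],np.sin(y)*d[0]-np.cos(y)*d[1],-d[2]]))
```

```text
5.4 [ 0.57967567 -0.01547835  0.31893231] [-3.14091987e+00 -1.69037748e-03 -5.23189679e-01]
slide mm [ 1.25792271 -0.46969247 92.93231482]
```

Request:
{"fn": "step_arm", "kwargs": {"moves": [{"slide": [1.2, -0.5, 20], "dr": [0, 0, 0], "jaw": 60}, {"slide": [0, 0, 20], "dr": [0, 0, 0], "jaw": 60}, {"slide": [0, 0, 20], "dr": [0, 0, 0], "jaw": 60}, {"slide": [0, 0, 20], "dr": [0, 0, 0], "jaw": 60}, {"slide": [0, 0, 12], "dr": [0, 0, 0], "jaw": 60}, {"slide": [0, 0, 0], "dr": [0, 0, 0], "jaw": 60}, {"slide": [0, 0, 0], "dr": [0, 0, 0], "jaw": 10}, {"slide": [0, 0, 0], "dr": [0, 0, 0], "jaw": 10}, {"slide": [0, 0, 0], "dr": [0, 0, 0], "jaw": 10}, {"slide": [0, 0, 0], "dr": [0, 0, 0], "jaw": 10}, {"slide": [0, 0, 0], "dr": [0, 0, 0], "jaw": 10}, {"slide": [0, 0, 0], "dr": [0, 0, 0], "jaw": 10}], "squeeze": 12}}

```text
time: 6.6
ee_pos: [0.5807, -0.0155, 0.2258]
tcp_rot: [-3.141, -0.0, -0.523]
contact_force: [0.1, 0.6, 1.6]
opening: 0.0236
finger_force: 12.0
```

Run:
```python
from h import *
s=r.get_state();print(s)
p=s["ee_pos"][:2];y=s["tcp_rot"][2]
c=np.array([.5775,-.0555]);v=p-c;print(v,np.hypot(*v),np.degrees(np.arctan2(v[1],v[0])))
# tool-frame slides for 15deg cw steps, from start angle a0
a=np.arctan2(v[1],v[0])-np.radians(15)*np.arange(25)
w_=40*np.c_[np.cos(a),np.sin(a)];d=np.diff(w_,axis=0)
T=np.array([[np.cos(y),np.sin(y)],[np.sin(y),-np.cos(y)]])
print((d@T.T).round(1).tolist())
```

```text
{'time': 6.6, 'joint_positions': array([ 0.4527157 ,  0.29142565, -0.61129364,  1.55180705,  0.16936693,
        1.3515152 , -2.26962151]), 'joint_vel': array([-0.0011256 ,  0.00048884,  0.00093963,  0.0014027 ,  0.00532064,
        0.0031383 ,  0.00140219]), 'effort': array([ 5.63697405e-01, -5.30748081e+01, -5.39672658e+00, -3.81726515e+01,
        1.24312132e-01, -5.62767545e-02, -1.46198192e-03]), 'ee_pos': array([ 0.58074347, -0.01552623,  0.22576801]), 'tcp_rot': array([-3.14100243e+00, -1.34824387e-04, -5.23237874e-01]), 'contact_force': array([0.13843616, 0.56894675, 1.62476599]), 'torque': array([ 0.13433301, -0.03406721, -0.05279874]), 'finger_force': 11.994090420521388, 'opening': 0.023606604556781933}
[0.00324347 0.03997377] 0.0401051429060879 85.3611906739338
[[9.9, -3.2], [10.4, -0.5], [10.2, 2.2], [9.3, 4.8], [7.7, 7.0], [5.7, 8.8], [3.2, 9.9], [0.5, 10.4], [-2.2, 10.2], [-4.8, 9.3], [-7.0, 7.7], [-8.8, 5.7], [-9.9, 3.2], [-10.4, 0.5], [-10.2, -2.2], [-9.3, -4.8], [-7.7, -7.0], [-5.7, -8.8], [-3.2, -9.9], [-0.5, -10.4], [2.2, -10.2], [4.8, -9.3], [7.0, -7.7], [8.8, -5.7]]
```

The handle is gripped at 23.6 mm, within its 21–25 mm. I'll try a quarter turn first.

Request:
{"fn": "step_arm", "kwargs": {"moves": [{"slide": [9.9, -3.2, 0], "dr": [0, 0, 0], "jaw": 10}, {"slide": [10.4, -0.5, 0], "dr": [0, 0, 0], "jaw": 10}, {"slide": [10.2, 2.2, 0], "dr": [0, 0, 0], "jaw": 10}, {"slide": [9.3, 4.8, 0], "dr": [0, 0, 0], "jaw": 10}, {"slide": [7.7, 7.0, 0], "dr": [0, 0, 0], "jaw": 10}, {"slide": [5.7, 8.8, 0], "dr": [0, 0, 0], "jaw": 10}, {"slide": [0, 0, 0], "dr": [0, 0, 0], "jaw": 10}, {"slide": [0, 0, 0], "dr": [0, 0, 0], "jaw": 10}]}}

```text
time: 7.4
ee_pos: [0.6164, -0.0598, 0.2255]
tcp_rot: [3.14, 0.003, -0.524]
contact_force: [-11.0, 0.5, 6.6]
opening: 0.0237
finger_force: 12.0
```

```bash
cat > c.py <<'E'
from look import *
s=r.get_state();print(s["time"],s["ee_pos"],s["contact_force"],s["opening"],s["joint_positions"][6])
v=s["ee_pos"][:2]-[.5775,-.0555];print(v,np.hypot(*v),np.degrees(np.arctan2(v[1],v[0])))
# rail top heights along its length, pad heights, from each camera
def prof(P,uv,lab):
    # rail axis from (.48,.149) to (.508,-.235)
    a=np.array([.4965,-.04]);u=np.array([-.073,1.]);u/=np.hypot(*u);n=np.array([u[1],-u[0]])
    q=P[:,:2]-a;sx=q@u;tx=q@n
    o=[]
    for s0 in(-.15,-.10,-.05,0,.05,.1,.15):
        m=(abs(sx-s0)<.025)&(abs(tx)<.010)&(abs(P[:,2]-.167)<.012);o.append(round(1e3*float(P[m,2].mean()),2) if m.sum()>5 else None)
    m=(abs(sx+.015)<.035)&(tx<-.026)&(tx>-.038)&(abs(P[:,2]-.117)<.016)
    print(lab,"rail",o,"pad",m.sum(),1e3*P[m,2].mean() if m.any() else None)
for n in I: prof(*cloud(n),n)
E
python3 c.py
```

```text
7.5 [ 0.6164 -0.0596  0.2255] [-9.8245  0.5805  7.2278] 0.02367156017894704 -2.2147222353011444
[ 0.0389 -0.0041] 0.03913485909796412 -5.9734584663660515
scene rail [167.46, 168.52, 168.58, 168.03, 168.38, 168.44, 169.2] pad 94 119.02100438108548
top rail [166.69, 167.09, None, 165.91, 166.77, 167.43, 167.02] pad 8 117.18413570577316
```

Request:
{"fn": "step_arm", "kwargs": {"moves": [{"slide": [2.3, 10.4, 0], "dr": [0, 0, 0], "jaw": 10}, {"slide": [0.5, 10.4, 0], "dr": [0, 0, 0], "jaw": 10}, {"slide": [-2.2, 10.2, 0], "dr": [0, 0, 0], "jaw": 10}, {"slide": [-4.8, 9.3, 0], "dr": [0, 0, 0], "jaw": 10}, {"slide": [-7.0, 7.7, 0], "dr": [0, 0, 0], "jaw": 10}, {"slide": [-8.8, 5.7, 0], "dr": [0, 0, 0], "jaw": 10}, {"slide": [-9.9, 3.2, 0], "dr": [0, 0, 0], "jaw": 10}, {"slide": [-10.4, 0.5, 0], "dr": [0, 0, 0], "jaw": 10}, {"slide": [-10.2, -2.2, 0], "dr": [0, 0, 0], "jaw": 10}, {"slide": [-9.3, -4.8, 0], "dr": [0, 0, 0], "jaw": 10}, {"slide": [-7.7, -7.0, 0], "dr": [0, 0, 0], "jaw": 10}, {"slide": [-5.7, -8.8, 0], "dr": [0, 0, 0], "jaw": 10}, {"slide": [0, 0, 0], "dr": [0, 0, 0], "jaw": 10}, {"slide": [0, 0, 0], "dr": [0, 0, 0], "jaw": 10}]}}

```text
time: 8.9
ee_pos: [0.5364, -0.0523, 0.2256]
tcp_rot: [3.141, 0.0, -0.523]
contact_force: [0.1, 0.6, 3.5]
opening: 0.0235
finger_force: 12.0
```

```bash
sed -i 's/\[.5775,-.0555\]/[.5766,-.0555]/' c.py; python3 c.py
python3 - <<'E'
import sys; sys.path.insert(0,'.')
from look import *
cv2.imwrite("pics/crop2.png",cv2.resize(I["scene"]["img"][160:285,240:400,::-1],(768,600),interpolation=cv2.INTER_CUBIC))
E
```

```text
9.0 [ 0.5363 -0.0527  0.2256] [-0.757  -0.0034  2.7089] 0.02392951393202253 -2.167440549709307
[-0.0403  0.0028] 0.040347911453084945 176.08343224669213
scene rail [167.55, 167.94, 168.64, 168.62, 168.96, 168.67, 168.52] pad 92 122.60027890022776
top rail [166.87, 166.8, None, None, 166.9, 167.01, 166.92] pad 0 None
```

View pics/crop2.png

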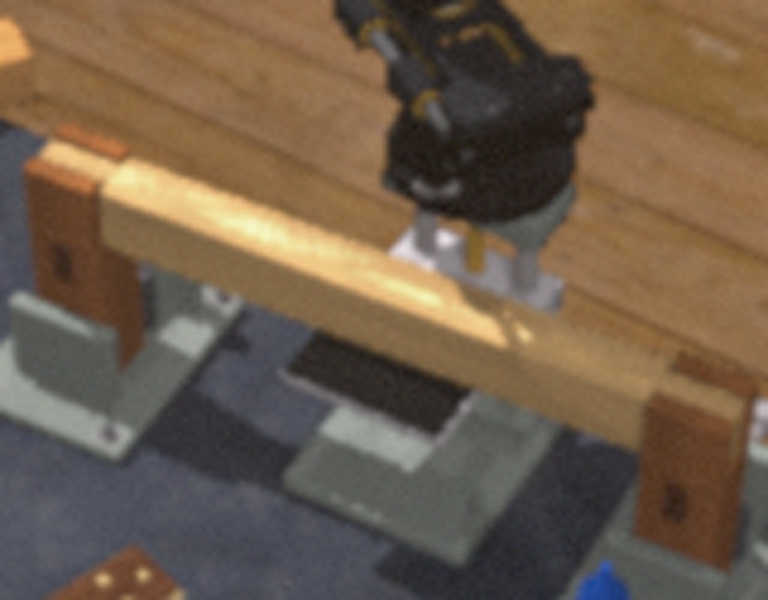

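The pad is now just under the rail, and the pad edge runs near rows 370–430 of the crop. The estimated gap left is about 3.7 mm. I'll average several frames to get a better figure.

```bash
cat > g.py <<'E'
from h import *
np.set_printoptions(precision=2,suppress=True)
F=[imaging.get_image("scene") for _ in range(8)]
s=r.get_state();v=s["ee_pos"][:2]-[.5766,-.0555];print(s["time"],s["contact_force"],s["joint_positions"][6],"ang",np.degrees(np.arctan2(v[1],v[0])),np.hypot(*v))
im=F[0];Z=np.array([f["range_z"] for f in F]);z=np.where((Z>0).all(0),Z.mean(0),0);print("noise mm",1e3*np.median(Z.std(0)[(z>0)]))
vv,u=np.mgrid[:480,:640];m=z>0
P=(im["R"].T@(np.linalg.inv(im["camera_matrix"])@np.c_[u[m],vv[m],np.ones(m.sum())].T*z[m]-im["t"][:,None])).T
a=np.array([.4965,-.04]);ax=np.array([-.073,1.]);ax/=np.hypot(*ax);n=np.array([ax[1],-ax[0]])
q=P[:,:2]-a;sx=q@ax;tx=q@n
k=(abs(sx)<.155)&(abs(tx)<.009)&(abs(P[:,2]-.168)<.006)
c=np.polyfit(sx[k],1e3*P[k,2],1);print("rail",k.sum(),"ends",np.polyval(c,[-.15,0,.15]))
k=(abs(sx+.015)<.03)&(tx<-.026)&(tx>-.040)&(abs(P[:,2]-.120)<.012)
print("pad",k.sum(),1e3*np.median(P[k,2]),1e3*P[k,2].mean(),"gap",np.polyval(c,-.015)-42-1e3*np.median(P[k,2]))
E
python3 g.py
```

```text
9.5 [-1.21 -0.84  4.36] -2.1676161770570523 ang 176.08290179183257 0.04030624579302849
noise mm 3.4343646
rail 573 ends [168.53 168.69 168.85]
pad 83 122.70322486045713 122.76118198421719 gap 3.9698514665715408
```

Request:
{"fn": "step_arm", "kwargs": {"moves": [{"slide": [-3.2, -9.9, 0], "dr": [0, 0, 0], "jaw": 10}, {"slide": [-0.5, -10.4, 0], "dr": [0, 0, 0], "jaw": 10}, {"slide": [2.2, -10.2, 0], "dr": [0, 0, 0], "jaw": 10}, {"slide": [4.8, -9.3, 0], "dr": [0, 0, 0], "jaw": 10}, {"slide": [7.0, -7.7, 0], "dr": [0, 0, 0], "jaw": 10}, {"slide": [8.8, -5.7, 0], "dr": [0, 0, 0], "jaw": 10}, {"slide": [0, 0, 0], "dr": [0, 0, 0], "jaw": 10}, {"slide": [0, 0, 0], "dr": [0, 0, 0], "jaw": 10}]}}

```text
time: 10.3
ee_pos: [0.5809, -0.0157, 0.2256]
tcp_rot: [-3.14, -0.001, -0.523]
contact_force: [1.2, 0.4, 4.4]
opening: 0.024
finger_force: 12.0
```

```bash
python3 g.py
```

```text
10.7 [0.78 2.31 4.99] -2.2723115886981295 ang 85.5632166350149 0.04000071659837008
noise mm 3.4703548
rail 575 ends [168.4  168.66 168.93]
pad 88 124.96435461142424 124.9566590179727 gap 1.6718437445404533
```

Request:
{"fn": "step_arm", "kwargs": {"moves": [{"slide": [9.9, -3.2, 0], "dr": [0, 0, 0], "jaw": 10}, {"slide": [10.4, -0.5, 0], "dr": [0, 0, 0], "jaw": 10}, {"slide": [10.2, 2.2, 0], "dr": [0, 0, 0], "jaw": 10}, {"slide": [9.3, 4.8, 0], "dr": [0, 0, 0], "jaw": 10}, {"slide": [7.7, 7.0, 0], "dr": [0, 0, 0], "jaw": 10}, {"slide": [5.7, 8.8, 0], "dr": [0, 0, 0], "jaw": 10}, {"slide": [0, 0, 0], "dr": [0, 0, 0], "jaw": 10}, {"slide": [0, 0, 0], "dr": [0, 0, 0], "jaw": 10}]}}

```text
time: 11.5
ee_pos: [0.6161, -0.0607, 0.2255]
tcp_rot: [3.14, 0.001, -0.525]
contact_force: [-4.9, 0.0, 8.7]
opening: 0.0235
finger_force: 12.0
```

```bash
python3 g.py
```

```text
11.9 [-4.02  0.15  6.53] -2.2182301870248056 ang -6.964212523219496 0.0398666228055558
noise mm 3.4606705
rail 566 ends [168.69 168.87 169.05]
pad 88 126.99178018377033 126.92242382612618 gap -0.1403724659190999
```

Request:
{"fn": "step_arm", "kwargs": {"moves": [{"slide": [3.2, 9.9, 0], "dr": [0, 0, 0], "jaw": 10}, {"slide": [0.5, 10.4, 0], "dr": [0, 0, 0], "jaw": 10}, {"slide": [-2.2, 10.2, 0], "dr": [0, 0, 0], "jaw": 10}, {"slide": [0, 0, 0], "dr": [0, 0, 0], "jaw": 10}, {"slide": [0, 0, 0], "dr": [0, 0, 0], "jaw": 10}]}}

```text
time: 12.4
ee_pos: [0.6022, -0.0863, 0.2255]
tcp_rot: [3.142, 0.001, -0.524]
contact_force: [-3.8, 3.3, 7.6]
opening: 0.0236
finger_force: 12.0
```

```bash
python3 g.py
```

```text
12.8 [-3.9   2.83  6.99] -2.1643505970218553 ang -49.984899801655224 0.04002915319364547
noise mm 3.4392285
rail 562 ends [169.61 169.85 170.09]
pad 86 127.90939696428887 127.90985330064473 gap -0.08197886908257601
```

The rail has risen about 1.1 mm evenly at both ends, so the pad is carrying it. I'll release the handle and retreat.

Request:
{"fn": "step_arm", "kwargs": {"moves": [{"slide": [0, 0, 0], "dr": [0, 0, 0], "jaw": 55}, {"slide": [0, 0, 0], "dr": [0, 0, 0], "jaw": 55}, {"slide": [0, 0, 0], "dr": [0, 0, 0], "jaw": 55}, {"slide": [0, 0, 0], "dr": [0, 0, 0], "jaw": 55}, {"slide": [0, 0, -15], "dr": [0, 0, 0], "jaw": 55}, {"slide": [0, 0, -25], "dr": [0, 0, 0], "jaw": 55}, {"slide": [0, 0, -30], "dr": [0, 0, 0], "jaw": 55}, {"slide": [0, 0, -30], "dr": [0, 0, 0], "jaw": 55}, {"slide": [-20, -35, 0], "dr": [0, 0, 0], "jaw": 55}, {"slide": [-20, -35, 0], "dr": [0, 0, 0], "jaw": 55}, {"slide": [-20, -35, 0], "dr": [0, 0, 0], "jaw": 55}, {"slide": [-20, -35, 0], "dr": [0, 0, 0], "jaw": 55}, {"slide": [-20, -35, 0], "dr": [0, 0, 0], "jaw": 55}, {"slide": [-20, -35, 0], "dr": [0, 0, 0], "jaw": 55}, {"slide": [0, 0, 0], "dr": [0, 0, 0], "jaw": 55}, {"slide": [0, 0, 0], "dr": [0, 0, 0], "jaw": 55}]}}

```text
time: 14.4
ee_pos: [0.6031, 0.1567, 0.3265]
tcp_rot: [-3.141, -0.001, -0.521]
contact_force: [0.9, -1.4, -1.0]
opening: 0.0549
finger_force: 0.0
```

```bash
python3 g.py
python3 - <<'E'
from look import *
cv2.imwrite("pics/fin.png",I["scene"]["img"][130:370,200:520,::-1].repeat(2,0).repeat(2,1))
E
```

```text
14.8 [0.28 0.14 0.66] -2.57074774970186 ang 82.74231458275572 0.21205883077164897
noise mm 3.5802
rail 576 ends [169.6  169.85 170.11]
pad 88 127.78362553650163 127.71700163324648 gap 0.04316339539985847
```

View pics/fin.png

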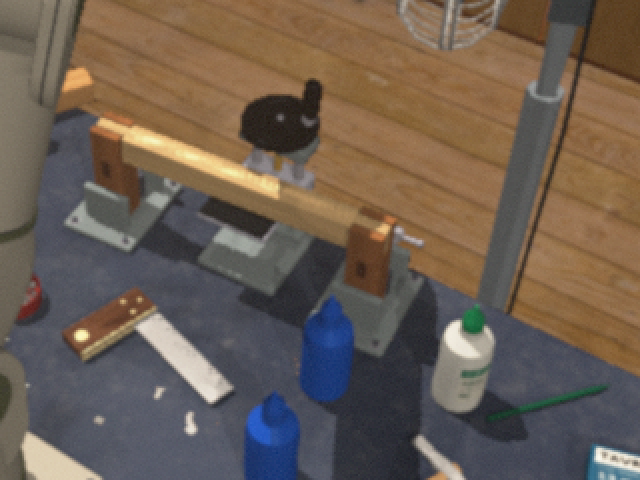

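The picture shows the pad against the rail at about (240,215), the rail seated in both forks, the glue bottle upright at (465,360), and the arm clear of everything. The rail is still about 1.1 mm up, so I'm handing in.

```bash
python3 -c "
from workcell import sign_off
print(sign_off())"
```

```text
the job is handed in; nothing more can be done
None
```

I cranked the jack until its pad bears on the rail's underside, which raised both rail ends by about 1.1 mm; then I released the handle, moved the arm clear with the glue bottle still standing, and handed the job in. The hand-in returned no verdict.

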